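# Check an AA cell on the bench battery tester

## Task

Get the loose AA battery ready for its test on the bench battery tester. Before the battery is connected, turn the range knob to the AA setting, which is the fourth click clockwise from its off stop. Then lay the battery in the cradle with its flat minus end towards the coil-spring contact and its plus end towards the sliding contact, and push the sliding contact fully home so that the battery is held against the spring; let go of everything, and leave the padlock, the thread spool and the heel pads where they are.

Things in the scene. Friction and masses are not known exactly. Their poses are not given: they have to be found in the camera images.
- tester: Bench battery tester, fixed: dark grey box 140 (x) by 250 (y), black deck 42 mm up, console 34 deep along the far side rising to 71. Origin: centre of its underside; x from front to console, y to its left; yaw within 0.2 rad of the world's. On the deck: range knob at x -22 y -78 mm, cradle centre x -22 y +66, sliding contact between them, coil-spring contact at the cradle's +y end.
- range_knob (a joint): Knob angle, rad: 0 = off stop, growing clockwise seen from above to 3.142. It clicks every 0.5236 rad: positions 0 to 6, AA is 4 (2.094 rad). Starts at 0 to 1.26, nearly always in a detent. About 0.1 N m carries it over a click; released, it snaps to the nearest detent. Pointer: along the tester's +y at 0, +x at 3, -y at 6. Dark marks round it: ring (off), disc (coin cell), five cell outlines of growing size.
- knob_grip (a point): Centre of the knob's upright finger bar, on its axis, 57.5 mm above the counter. Bar 12 mm thick, 39 long, 20 tall (6 to 26 mm above the deck), pointed nose and pale line at the pointer end; it stands on a round skirt 44 mm across, 6 mm high. Site y points along the bar to the pointer end and turns with the knob; pinch the bar along point x.
- battery_mid (a point): Centre of the loose AA battery, 15 mm thick and 50 long, lying on its side on the counter (centre 7.5 mm up) in front of the tester; it does not roll. Site y lies along it, -y to the plus end; the plus end points to the robot's right (-y) within 1.2 rad.
- battery_plus (a point): Middle of the battery's plus end, the red end with the small raised nub (the minus end is flat, with a white band round it); 25 mm from battery_mid along its -y.
- cradle_mid (a point): Middle of the cradle at the axis height of a battery in it, 55.5 mm above the counter; axes as the tester's. Plinth 50 mm long (y), 15.5 wide, 6 high over the deck; cheeks 17.5 apart inside, flared to 30 outside, 15 high, only at 18 to 24 mm from the middle. Spring contact's face at y +25 mm, slide's face at y -47 when open: lay the battery 2 to 10 mm to the -y side. Held, it ends about 4 mm to +y.
- slide_contact (a joint): Travel of the sliding contact along the tester's +y, m: 0 = open, 0.026 = fully home at its stop. Starts at 0 to 0.006, stays where it is left; 2.5 N moves it, 4.5 N when it presses a battery on the spring. It meets a battery that touches the spring contact at 0.022.
- slide_grip (a point): Centre of the sliding contact's upright ribbed black grip, moving with it; axes as the tester's. Grip 12 mm thick (x), 22 long (y), 22 tall (8 to 30 mm above the deck; point at 19). Pinch it along x, or push it from its -y side. The brass face that meets the battery is 17 mm to +y of the point.
- spring_contact (a joint): How far the coil-spring contact at the cradle's +y end is pushed in, m: 0 = free, at most 0.006; stiffness 400 N/m. About 0.004 with a battery held and the slide home.
- padlock: Bystander: brass padlock lying flat, 61 x 40 x 16 mm, origin in the centre of its underside; loose.
- thread_spool: Bystander: wooden thread spool standing upright, 28 mm across and 38 mm high, origin in the centre of its underside; loose.
- heel_pads: Bystander: stack of black rubber heel pads, 46 x 52 x 18 mm, origin in the centre of its underside; loose.
Things that resemble listed ones, but are neither listed nor needed, are in the scene too. Of the things that look like the part that bears battery_mid, the smallest one is meant.

How it is judged:
By the outcome, as a careful person would: the job done as asked, in the order asked, and still so for the second after the job is handed in, with the robot touching nothing.
It also fails if it takes over 67 s, if anything falls off the work surface, if the arm or the gripper's body presses on something with over 40 N, if the wrist force passes 120 N, or if a joint passes its speed limit or range.

## Robot

A 6-joint arm with a two-finger parallel gripper is mounted at the origin on a cart in front of the work surface, level with it; the furniture and walls round the work are solid. World frame = base frame: x ahead of the robot, y to its left, z up, the work surface at z = 0. Lengths are in m, angles in rad, forces in N, time in s.
With the tool pointing down it reaches from about 0.25 to 0.775 m from the base axis. Payload 4 kg.
Tool frame: the origin (TCP) lies midway between the tips of the shut fingers; the grasp point (between the pads) lies 19 mm behind it; z points along the fingers, y is the line along which they close (so a half turn about z gives the same grasp; the last joint's range is limited). The gripper opens to 85 mm and grips with 20 to 120 N. Pads are 22 mm wide; open, the fingers measure 114 mm over their backs; the gripper's body (76 mm by 85 mm) begins 54 mm behind the grasp point. The pads swing forward as they close: fully open they stand 13 mm farther back than shut.
Start: joints at [1.017, 0.087, 1.371, -0, 1.684, -0.103], TCP at [0.24, 0.495, 0.231] pointing down, gripper open.
Joint ranges: [-3.1, 3.1], [-0.76, 2.03], [0.27, 2.55], [-1.08, 4.22], [0.17, 2.65], [-2.57, 2.57]. Speed limits (rad/s): [2.79, 2.79, 3.14, 3.14, 3.14, 3.14].

## Interface

Orientations are given as a unit quaternion [x, y, z, w].
In Python, from station import ctrl gives the robot as it stands. The module is installed in compiled form; this text tells all that it offers.
- The arm moves only by the tool jog_arm, never from a script. Its arguments are lists of equal length, an entry for each row: "grip": the closure in counts, from 0 (fully open) to 255 (shut); "xyz": the shift along the tool's x, y, z in cm, a list of three; "delta_rot": the turn, a rotation vector about the tool's x, y, z in rad, a list of three. A call has 1 to 12 rows; each row shifts and turns the commanded pose from where the row before left it, along the tool's axes as they then stand; what a row does not reach is not made up. A row lasts 1/12 s, in which the tool goes at most 41.7 mm and 7.16 degrees, less where a joint would pass 70% of its speed; a pose out of reach is approached as far as the arm can. A call is refused whole if a number of a shift passes 4.17 or a number of a turn 0.125, either way. A call with a gripper value outside its range is refused whole. The fingers move at their own pace and stop on an object; "grip_force" is the grip in N (left out, the last holds). Time passes only in rows, so rows that do not move let the fingers close. It gives the time, the measured TCP pose, the force, the opening and the grip force at its end, in the units of the state.
- ctrl.get_obs(): the state, without advancing time (a new reading comes with each control period).
- ctrl.capture(name): name is "side" or "top"; returns the picture (480x640x3 uint8, blue, green, red); there is no depth.
- ctrl.camera_model(name): a dict with "fx", "fy", "cx", "cy" (pixels), "rvec" (rotation vector, rad) and "tvec" (3), from world to camera coordinates, as OpenCV has them. Camera axes: x right, y down, z forward; pixel columns grow to the right and rows downward; lengths in m; the calibration is good to about 2 mm. A picture is of the moment at which its call begins. camera_model takes no time and is no camera call.
- ctrl.hand_in(): hands the job in; it is judged then, once.
The state is a dict: "t": time; "q": joint angles; "joint_velocities": joint speeds; "joint_torque": joint torques, N m; "tcp_pos": TCP position; "ee_rot": TCP orientation; "force": force on the tool from outside, world axes, zero at the start; "wrist_torque": the same for the moment, N m; "grip_width": finger opening in m; "grip_force": force on a finger pad.
Only numpy, scipy, OpenCV 4.12 (cv2) and the standard library are available. Lean on these libraries where they do the work, as an engineer would, in place of code of your own. Each camera call takes 0.05 s, during which the arm holds its last target. There are 200 camera calls.

## Working session

There is one attempt and no reset: what is moved stays moved. The work goes in short steps, Python scripts to look and compute and a tool call to move; the robot and the scene stay as the last step left them, time stands still between calls to the robot, and variables do not carry over. Pictures are saved under pics/ and viewed, at most 10 in all, crops included, and the job is handed in when it is done.

Besides the shell and the picture viewer there is one more tool, called after ">>>" as name(argument=value, ...) on one line, values as JSON. jog_arm: Moves the arm, as the interface text tells. Its arguments: {"type":"object","properties":{"grip":{"type":"array"},"xyz":{"type":"array"},"delta_rot":{"type":"array"},"grip_force":{"type":"number"}},"required":["grip","xyz","delta_rot"]}

```bash
mkdir -p pics; cat > h.py <<'E'
import numpy as np, cv2
from station import ctrl
def ray(n,u,v,z):
    m=ctrl.camera_model(n);R,_=cv2.Rodrigues(np.array(m["rvec"],float));t=np.array(m["tvec"],float).ravel()
    d=R.T@np.array([(u-m["cx"])/m["fx"],(v-m["cy"])/m["fy"],1]);c=-R.T@t
    return c+d*(z-c[2])/d[2]
def proj(n,P):
    m=ctrl.camera_model(n);K=np.array([[m["fx"],0,m["cx"]],[0,m["fy"],m["cy"]],[0,0,1]],float)
    return cv2.projectPoints(np.array(P,float).reshape(-1,1,3),np.array(m["rvec"],float),np.array(m["tvec"],float),K,None)[0].reshape(-1,2)
E
python3 - <<'E'
from h import *
for n in("top","side"):
    cv2.imwrite(f"pics/{n}0.png",ctrl.capture(n)); m=ctrl.camera_model(n)
    R,_=cv2.Rodrigues(np.array(m["rvec"],float)); print(n,-R.T@np.array(m["tvec"]).ravel(),m["fx"])
o=ctrl.get_obs();print(o["t"],o["ee_rot"],o["tcp_pos"],o["grip_width"])
E
```

```text
top [ 0.40618105 -0.21421437  0.9245154 ] 458.59691626710077
side [ 0.15205485 -1.05389591  0.43612638] 592.2167999171145
0.1 [ 2.23460238e-01  9.74712538e-01 -9.37321296e-04 -3.34052437e-04] [0.2393785  0.49469095 0.23025243] 0.08533590612502792
```

View pics/top0.png

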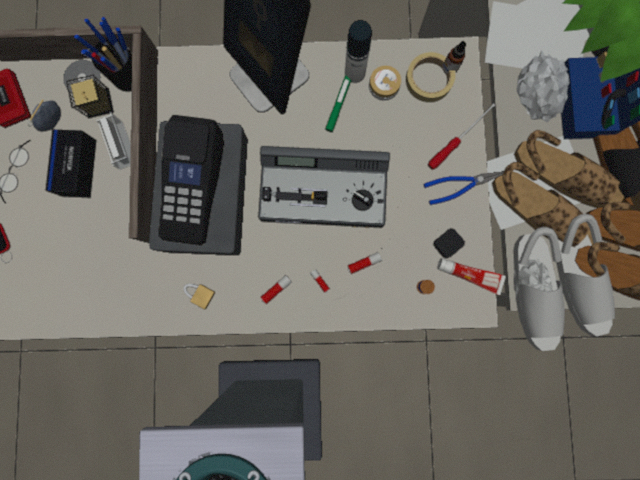

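View pics/side0.png

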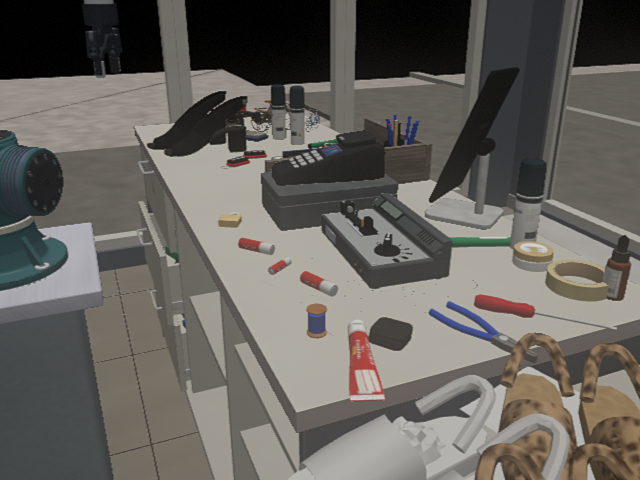

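The top view shows the tester around (325,187), with the knob at (362,200) and the cradle at the left, near (285,195). There are three red batteries, at (276,289), (319,280) and (365,262). The middle one looks smallest, so I'll confirm that in an enlarged crop.

```bash
python3 - <<'E'
from h import *
im=cv2.imread("pics/top0.png")
a=cv2.resize(im[140:235,250:400],None,fx=5.3,fy=5.3,interpolation=cv2.INTER_CUBIC);cv2.imwrite("pics/c1.png",a[:600,:800])
a=cv2.resize(im[245:310,255:385],None,fx=6,fy=6,interpolation=cv2.INTER_CUBIC);cv2.imwrite("pics/c2.png",a)
E
```

```text
(no output)
```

View pics/c1.png

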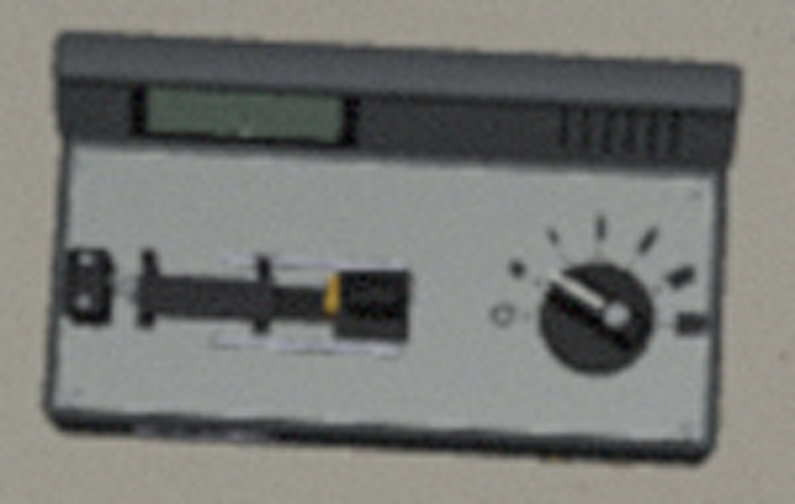

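View pics/c2.png

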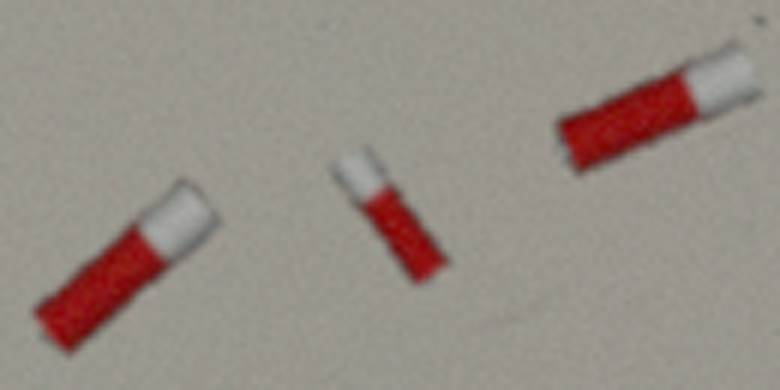

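The middle battery at (319,280) is clearly the smallest of the three. Its minus end (white) is at the upper left and its plus end (red) at the lower right. The knob pointer is at the disc, detent 1, so it needs three more clicks. The slide is near open.

```bash
cat >> h.py <<'E'
def yawvec(q):
    from scipy.spatial.transform import Rotation as Ro
    return Ro.from_quat(q).as_matrix()
def go(x,y,z,ty):
    """cm in tool axes to target TCP, turn about tool z to put tool y along angle ty (mod pi)"""
    o=ctrl.get_obs();R=yawvec(o["ee_rot"]);d=R.T@(np.array([x,y,z])-o["tcp_pos"])*100
    cur=np.arctan2(R[1,1],R[0,1]);a=(cur-ty+np.pi/2)%np.pi-np.pi/2
    print("t",round(o["t"],2),"shift",d.round(2),"turn",round(a,3),"q6",round(o["q"][5],2),"tilt",R[:,2].round(3))
E
python3 - <<'E'
from h import *
from scipy.optimize import least_squares
c=lambda x,y:((x+.5)/5.3-.5+250,(y+.5)/5.3-.5+140)
L=np.array([[70,125,71],[70,-125,71],[-22,-78,48],[-22,87,57],[-22,45,57]])/1e3
U=np.array([c(58,35),c(740,67),c(597,318),c(148,288),c(262,294)])
def W(p,L):
    L=np.atleast_2d(L);s,k=np.sin(p[2]),np.cos(p[2]);return np.c_[p[0]+k*L[:,0]-s*L[:,1],p[1]+s*L[:,0]+k*L[:,1],L[:,2]]
r=least_squares(lambda p:(proj("top",W(p,L))-U).ravel(),[.45,-.2,0]);p=r.x
print(p,r.fun.reshape(-1,2).round(2))
print("knob",W(p,[-.022,-.078,.0575]),"cradle",W(p,[-.022,.066,.0555]))
g=ray("top",*c(388,305),.072);print("slide top",g, (np.array([[np.cos(p[2]),np.sin(p[2])],[-np.sin(p[2]),np.cos(p[2])]])@(g[:2]-p[:2])))
f=lambda x,y:((x+.5)/6-.5+255,(y+.5)/6-.5+245)
m=ray("top",*f(350,157),.0095);q=ray("top",*f(432,273),.0095);print("bat",(m+q)/2,np.linalg.norm(m-q),"dir to plus",np.arctan2(*(q-m)[[1,0]]))
k1=ray("top",*c(555,280),.068);k2=ray("top",*c(617,315),.068);print("pointer ang",np.arctan2(*(k1-k2)[[1,0]]),"expect det1",p[2]+np.pi/2-.5236,k2)
np.save("p.npy",p)
for n,P in(("ring",W(p,[[-.022,-.078,.068],[-.022,.066,.0555]])),("b",[(m+q)/2])): print(n,proj("side",P))
E
```

```text
[ 0.6106785  -0.21235082 -0.0826109 ] [[-0.66 -1.12]
 [ 0.9  -0.65]
 [ 0.18  0.39]
 [-0.32  0.67]
 [-0.1   0.67]]
knob [[ 0.5823172  -0.28826945  0.0575    ]] cradle [[ 0.59419965 -0.14476053  0.0555    ]]
slide top [ 0.58518586 -0.21163968  0.072     ] [-0.02546438 -0.00139486]
bat [ 0.43014654 -0.20070332  0.0095    ] 0.046985565117423835 dir to plus -2.551593964798359
pointer ang 1.017303164164489 expect det1 0.9645854283958714 [ 0.57994172 -0.29345122  0.068     ]
ring [[386.61975684 237.06619091]
 [354.50717368 214.12714071]]
b [[279.63288958 264.14516019]]
```

```bash
python3 - <<'E'
from h import *
o=ctrl.get_obs();print(o["q"].round(3))
go(.582,-.288,.12,.965+np.pi/2)
E
```

```text
[ 1.017  0.088  1.372  0.     1.684 -0.103]
t 0.1 shift [-64.94 -55.51  11.12] turn -1.416 q6 -0.1 tilt [-0.001 -0.002 -1.   ]
```

>>> jog_arm(grip=[140,140,140,140,140,140,140,140,140,140,140,140], xyz=[[-2.95,-2.52,0],[-2.95,-2.52,0],[-2.95,-2.52,0],[-2.95,-2.52,0],[-2.95,-2.52,0],[-2.95,-2.52,0],[-2.95,-2.52,0],[-2.95,-2.52,0],[-2.95,-2.52,0],[-2.95,-2.52,0],[-2.95,-2.52,0],[-2.95,-2.52,0]], delta_rot=[[0,0,0],[0,0,0],[0,0,0],[0,0,0],[0,0,0],[0,0,0],[0,0,0],[0,0,0],[0,0,0],[0,0,0],[0,0,0],[0,0,0]])

```text
t: 1.1
tcp_pos: [0.4266, 0.0668, 0.231]
ee_rot: [0.224, 0.975, 0.0, -0.0]
force: [0.9, 0.4, 0.4]
grip_width: 0.0387
grip_force: 0.0
```

>>> jog_arm(grip=[140,140,140,140,140,140,140,140,140,140], xyz=[[-2.95,-2.52,0],[-2.95,-2.52,0],[-2.95,-2.52,0],[-2.95,-2.52,0],[-2.95,-2.52,0],[-2.95,-2.52,0],[-2.95,-2.52,0],[-2.95,-2.52,0],[-2.95,-2.52,0],[-2.95,-2.52,0]], delta_rot=[[0,0,0],[0,0,0],[0,0,0],[0,0,0],[0,0,0],[0,0,0],[0,0,0],[0,0,0],[0,0,0],[0,0,0]])

```text
t: 1.93
tcp_pos: [0.5825, -0.2885, 0.2304]
ee_rot: [0.224, 0.975, 0.0, -0.001]
force: [0.1, 0.1, 1.0]
grip_width: 0.0386
grip_force: 0.0
```

>>> jog_arm(grip=[140,140,140,140,140,140,140,140,140,140,140,140], xyz=[[0,0,0],[0,0,0],[0,0,0],[0,0,0],[0,0,0],[0,0,0],[0,0,0],[0,0,0],[0,0,0],[0,0,0],[0,0,0],[0,0,0]], delta_rot=[[0,0,0.12],[0,0,0.12],[0,0,0.12],[0,0,0.12],[0,0,0.12],[0,0,0.12],[0,0,0.12],[0,0,0.12],[0,0,0.12],[0,0,0.12],[0,0,0.12],[0,0,0.12]])

```text
t: 2.93
tcp_pos: [0.582, -0.2866, 0.2304]
ee_rot: [0.812, 0.583, -0.0, -0.001]
force: [0.5, -0.2, 0.6]
grip_width: 0.0384
grip_force: 0.0
```

```bash
python3 - <<'E'
from h import *
go(.582,-.288,.10,.965+np.pi/2); o=ctrl.get_obs();print(o["grip_width"],o["q"].round(2),o["tcp_pos"])
E
```

```text
t 2.93 shift [-0.14  0.07 13.04] turn 0.28 q6 -0.22 tilt [-0.001  0.001 -1.   ]
0.03837555020169168 [-0.54  0.31  1.11  0.    1.72 -0.22] [ 0.58198994 -0.28657052  0.23035218]
```

Next I turn the last bit, descend to z 0.085 and look from near.

>>> jog_arm(grip=[140,140,140,140,140,140,140], xyz=[[-0.14,0.07,0],[0,0,0],[0,0,0],[0,0,3.7],[0,0,3.7],[0,0,3.7],[0,0,3.4]], delta_rot=[[0,0,0.1],[0,0,0.1],[0,0,0.08],[0,0,0],[0,0,0],[0,0,0],[0,0,0]])

```text
t: 3.52
tcp_pos: [0.5817, -0.2877, 0.0835]
ee_rot: [0.884, 0.467, -0.0, -0.001]
force: [-0.1, 0.3, -0.4]
grip_width: 0.0389
grip_force: 0.0
```

```bash
python3 - <<'E'
from h import *
go(.582,-.288,.051,.965+np.pi/2)
a=ctrl.capture("top")[150:230,310:400];b=ctrl.capture("side")[180:270,330:450]
cv2.imwrite("pics/k1.png",np.hstack([cv2.resize(a,(450,400),interpolation=cv2.INTER_CUBIC),cv2.resize(b,(350,400),interpolation=cv2.INTER_CUBIC)]))
E
```

```text
t 3.52 shift [-0.    0.05  3.25] turn 0.006 q6 0.05 tilt [-0.002  0.001 -1.   ]
```

View pics/k1.png

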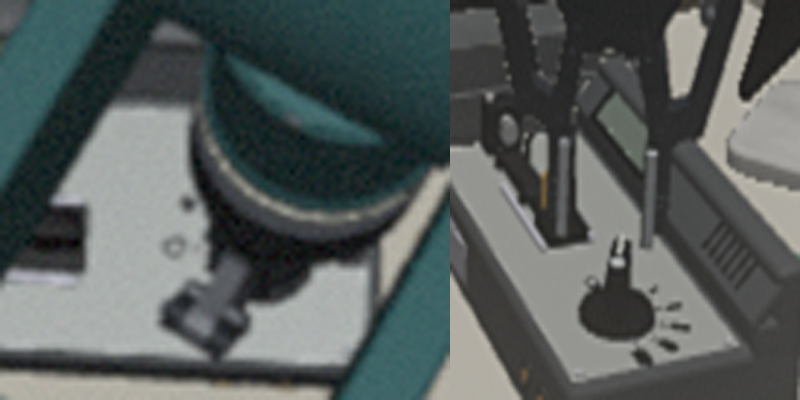

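```bash
python3 - <<'E'
from h import *
o=ctrl.get_obs();R=yawvec(o["ee_rot"]);t=np.array(o["tcp_pos"])
s=lambda P:np.array([(P[:,0]-330)*350/120+450,(P[:,1]-180)*400/90]).T.round(0)
print(s(proj("side",[t,t+R[:,1]*.0245-[0,0,-.006],t-R[:,1]*.0245+[0,0,.006],[.582,-.288,.068],[.582,-.288,.048]])))
for dx,dy in((.01,0),(0,.01)): print(s(proj("side",[[.582+dx,-.288+dy,.048]])))
E
```

```text
[[605. 229.]
 [651. 220.]
 [561. 208.]
 [614. 253.]
 [613. 304.]]
[[629. 300.]]
[[604. 294.]]
```

>>> jog_arm(grip=[140,140,140,180,200,220,230,230,230], xyz=[[0,0,1.6],[0,0,1.6],[0,0,0],[0,0,0],[0,0,0],[0,0,0],[0,0,0],[0,0,0],[0,0,0]], delta_rot=[[0,0,0],[0,0,0],[0,0,0],[0,0,0],[0,0,0],[0,0,0],[0,0,0],[0,0,0],[0,0,0]], grip_force=40)

```text
t: 4.37
tcp_pos: [0.5835, -0.2889, 0.0571]
ee_rot: [0.884, 0.467, 0.001, 0.002]
force: [-1.5, 0.7, 6.0]
grip_width: 0.0107
grip_force: 40.8
```

```bash
python3 - <<'E'
from h import *
go(.582,-.288,.051,.965+np.pi/2);o=ctrl.get_obs();print(o["wrist_torque"],o["force"],yawvec(o["ee_rot"])[:,1])
E
```

```text
t 4.37 shift [-0.01 -0.18  0.6 ] turn 0.006 q6 0.05 tilt [ 0.003 -0.002 -1.   ]
[1.55027051e-01 2.43468889e-01 6.94007239e-05] [-1.52211876  0.74559469  5.95624761] [ 0.82532441 -0.56464619  0.00378062]
```

>>> jog_arm(grip=[230,230,230,230], xyz=[[0,0,0],[0,0,0],[0,0,0],[0,0,0]], delta_rot=[[0,0,0.1],[0,0,0.1],[0,0,0.1],[0,0,0.1]])

```text
t: 4.7
tcp_pos: [0.5831, -0.2884, 0.057]
ee_rot: [0.96, 0.279, 0.001, 0.001]
force: [-3.2, 2.2, 6.3]
grip_width: 0.0104
grip_force: 40.9
```

```bash
python3 - <<'E'
from h import *
go(.582,-.288,.051,.965+np.pi/2);o=ctrl.get_obs();print(o["wrist_torque"],o["force"],o["grip_width"])
b=ctrl.capture("side")[180:270,330:450]
cv2.imwrite("pics/k2.png",cv2.resize(b,(800,600),interpolation=cv2.INTER_CUBIC))
E
```

```text
t 4.7 shift [-0.07 -0.1   0.6 ] turn -0.399 q6 0.46 tilt [ 0.002 -0.001 -1.   ]
[0.31524986 0.45555299 0.04180202] [-3.15971051  2.22065846  6.33314905] 0.01037769289330313
```

View pics/k2.png

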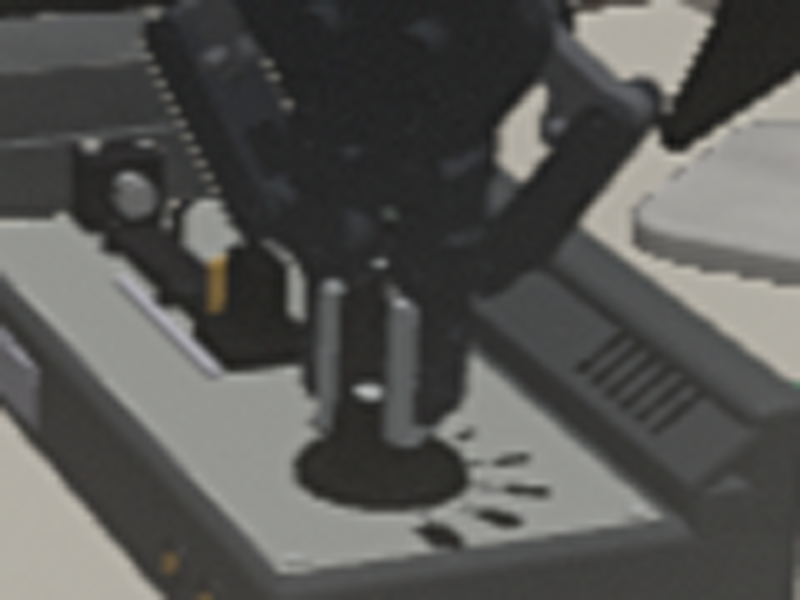

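>>> jog_arm(grip=[230,230,230,230,230,230,230,230,230,230,230,230], xyz=[[0,0,0],[0,0,0],[0,0,0],[0,0,0],[0,0,0],[0,0,0],[0,0,0],[0,0,0],[0,0,0],[0,0,0],[0,0,0],[0,0,0]], delta_rot=[[0,0,0.12],[0,0,0.12],[0,0,0.12],[0,0,0.12],[0,0,0.12],[0,0,0.12],[0,0,0.12],[0,0,0.12],[0,0,0.12],[0,0,0.12],[0,0,0],[0,0,0]])

```text
t: 5.75
tcp_pos: [0.5831, -0.2868, 0.057]
ee_rot: [0.951, -0.309, 0.001, -0.001]
force: [-2.8, 5.2, 7.4]
grip_width: 0.0104
grip_force: 41.1
```

```bash
python3 - <<'E'
from h import *
go(.582,-.288,.051,.965);o=ctrl.get_obs();print(o["wrist_torque"],o["force"],o["grip_width"])
E
```

```text
t 5.75 shift [-0.02  0.17  0.6 ] turn -0.023 q6 1.65 tilt [ 0.002  0.002 -1.   ]
[0.86408525 0.51571012 0.02210452] [-2.78237715  5.23979477  7.36957145] 0.01044441407977908
```

>>> jog_arm(grip=[170,150,140,140,140,140,140], xyz=[[0,0,0],[0,0,0],[0,0,0],[0,0,-3.5],[0,0,-4],[0,0,-4],[0,0,0]], delta_rot=[[0,0,0],[0,0,0],[0,0,0],[0,0,0],[0,0,0],[0,0,0],[0,0,0]])

```text
t: 6.33
tcp_pos: [0.5864, -0.2909, 0.1805]
ee_rot: [0.951, -0.31, 0.009, 0.002]
force: [0.9, 0.1, 2.5]
grip_width: 0.0381
grip_force: 0.0
```

>>> jog_arm(grip=[140,140,140,140,140,140,140,140,140,140,140], xyz=[[0,0,0],[0,0,0],[0,0,0],[0,0,0],[0,0,0],[0,0,0],[0,0,0],[0,0,0],[0,0,0],[0,0,0],[0,0,0]], delta_rot=[[0,0,-0.122],[0,0,-0.122],[0,0,-0.122],[0,0,-0.122],[0,0,-0.122],[0,0,-0.122],[0,0,-0.122],[0,0,-0.122],[0,0,-0.122],[0,0,-0.122],[0,0,0]])

```text
t: 7.25
tcp_pos: [0.5824, -0.2885, 0.1687]
ee_rot: [0.956, 0.292, -0.0, -0.0]
force: [-0.1, 0.6, -0.4]
grip_width: 0.0387
grip_force: 0.0
```

```bash
python3 - <<'E'
from h import *
go(.430,-.2007,.08,-.981)
E
```

```text
t 7.25 shift [ -7.74 -15.79   8.87] turn 0.003 q6 0.43 tilt [-0.  0. -1.]
```

>>> jog_arm(grip=[140,140,140,140,140,140,140,140], xyz=[[-1.55,-3.16,0],[-1.55,-3.16,0],[-1.55,-3.16,0],[-1.55,-3.16,0],[-1.55,-3.16,0],[0,0,4],[0,0,4],[0,0,2.8]], delta_rot=[[0,0,0],[0,0,0],[0,0,0],[0,0,0],[0,0,0],[0,0,0],[0,0,0],[0,0,0]])

```text
t: 7.92
tcp_pos: [0.4288, -0.1995, 0.0594]
ee_rot: [0.957, 0.289, -0.0, 0.0]
force: [-0.6, 2.2, -1.1]
grip_width: 0.0386
grip_force: 0.0
```

```bash
python3 - <<'E'
from h import *
go(.430,-.2007,.004,-.981)
S=ctrl.capture("side");T=ctrl.capture("top")
b=S[210:300,240:340];a=T[150:310,290:400]
cv2.imwrite("pics/b1.png",np.hstack([cv2.resize(a,(385,560),interpolation=cv2.INTER_CUBIC),cv2.resize(b,(415,560),interpolation=cv2.INTER_CUBIC)]))
o=ctrl.get_obs();t=np.array(o["tcp_pos"])
f=lambda P:np.array([(P[:,0]-240)*4.15+385,(P[:,1]-210)*560/90]).T.round(0)
print(f(proj("side",[t,[t[0],t[1],.0075]])),"b ends",f(proj("side",[[.430-.0208,-.2007-.0139,.0075],[.430+.0208,-.2007+.0139,.0075]])))
for dx,dy in((.01,0),(0,.01)):print(f(proj("side",[[t[0]+dx,t[1]+dy,.0075]])))
E
```

```text
t 7.92 shift [0.04 0.17 5.54] turn -0.003 q6 0.43 tilt [-0. -0. -1.]
[[534. 176.]
 [537. 342.]] b ends [[511. 378.]
 [586. 311.]]
[[561. 336.]]
[[529. 327.]]
```

View pics/b1.png

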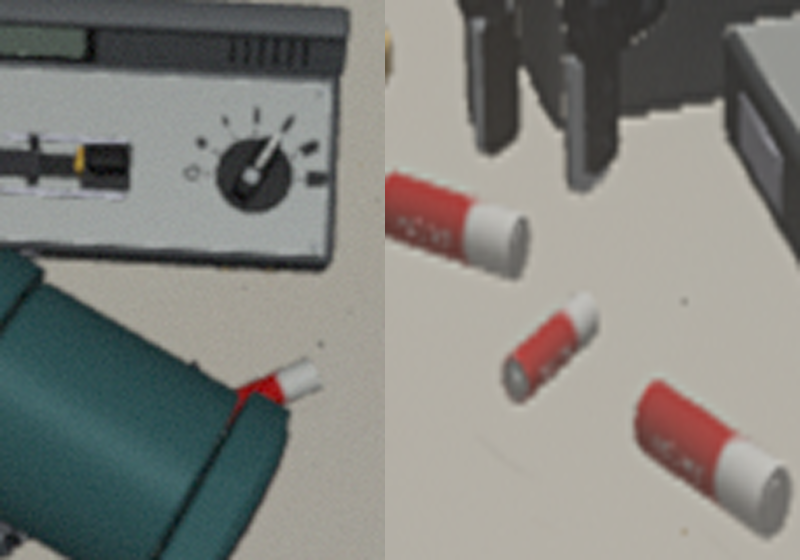

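>>> jog_arm(grip=[140,140,140,140,175,200,215,225,225,225], xyz=[[0.1,0.23,2],[0,0,2],[0,0,1.4],[0,0,0],[0,0,0],[0,0,0],[0,0,0],[0,0,0],[0,0,0],[0,0,0]], delta_rot=[[0,0,0],[0,0,0],[0,0,0],[0,0,0],[0,0,0],[0,0,0],[0,0,0],[0,0,0],[0,0,0],[0,0,0]], grip_force=30)

```text
t: 8.85
tcp_pos: [0.4338, -0.2025, 0.0096]
ee_rot: [0.957, 0.291, 0.002, 0.002]
force: [-0.7, 0.0, 5.6]
grip_width: 0.0135
grip_force: 30.2
```

>>> jog_arm(grip=[225,225,225,225,225], xyz=[[0,0,-2],[0,0,-3.5],[0,0,-4],[0,0,-3],[0,0,0]], delta_rot=[[0,0,0],[0,0,0],[0,0,0],[0,0,0],[0,0,0]])

```text
t: 9.27
tcp_pos: [0.4362, -0.2039, 0.1409]
ee_rot: [0.957, 0.291, 0.005, 0.006]
force: [0.6, -1.0, 0.6]
grip_width: 0.0136
grip_force: 29.5
```

```bash
python3 - <<'E'
from h import *
p=np.load("p.npy");print(ctrl.get_obs()["force"],ctrl.get_obs()["grip_width"]);go(.5942+.0005,-.1448-.005,.10,p[2])
b=ctrl.capture("side")[130:310,230:350]
cv2.imwrite("pics/b2.png",cv2.resize(b,(400,600),interpolation=cv2.INTER_CUBIC))
t=np.array(ctrl.get_obs()["tcp_pos"]);R=yawvec(ctrl.get_obs()["ee_rot"])
f=lambda P:((P-[230,130])*400/120).round(0)
print(t,f(proj("side",[t,t+[0,0,.005],t+[0,0,.005]+R[:,0]*.025,t+[0,0,.005]-R[:,0]*.025])))
E
```

```text
[ 0.64367161 -0.96849234  0.56571819] 0.013621047422957592
t 9.27 shift [16.15  4.27  4.25] turn -0.898 q6 0.42 tilt [ 0.013 -0.008 -1.   ]
[ 0.43479252 -0.20311984  0.13741514] [[169. 205.]
 [169. 195.]
 [200. 181.]
 [136. 209.]]
```

View pics/b2.png

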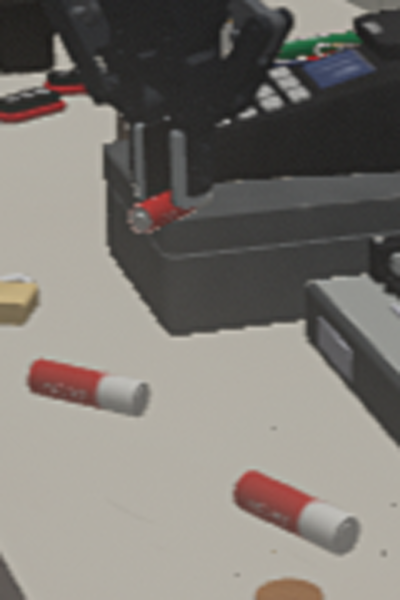

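>>> jog_arm(grip=[225,225,225,225,225,225,225,225,225,225], xyz=[[0,0,0],[0,0,0],[0,0,0],[0,0,0],[0,0,0],[0,0,0],[0,0,0],[0,0,0],[0,0,0],[0,0,0]], delta_rot=[[0,0,-0.112],[0,0,-0.112],[0,0,-0.112],[0,0,-0.112],[0,0,-0.112],[0,0,-0.112],[0,0,-0.112],[0,0,-0.112],[0,0,0],[0,0,0]])

```text
t: 10.15
tcp_pos: [0.4316, -0.2011, 0.1311]
ee_rot: [0.737, 0.676, -0.0, -0.001]
force: [0.1, 0.2, 0.1]
grip_width: 0.0134
grip_force: 29.5
```

```bash
python3 - <<'E'
from h import *
p=np.load("p.npy");go(.5942+.0005,-.1448-.005,.10,p[2])
E
```

```text
t 10.15 shift [ 6.53 15.81  3.08] turn -0.004 q6 -0.47 tilt [-0.002  0.001 -1.   ]
```

>>> jog_arm(grip=[225,225,225,225,225,225,225,225,225], xyz=[[1.1,2.64,0],[1.1,2.64,0],[1.1,2.64,0],[1.1,2.64,0],[1.1,2.64,0],[1.03,2.61,0],[0,0,2],[0,0,2],[0,0,0]], delta_rot=[[0,0,0],[0,0,0],[0,0,0],[0,0,0],[0,0,0],[0,0,0],[0,0,0],[0,0,0],[0,0,0]])

```text
t: 10.9
tcp_pos: [0.5925, -0.1483, 0.0863]
ee_rot: [0.737, 0.676, -0.002, -0.005]
force: [-1.1, 0.3, -1.4]
grip_width: 0.0139
grip_force: 29.6
```

```bash
python3 - <<'E'
from h import *
p=np.load("p.npy");go(.5942+.0005,-.1448-.005,.0575,p[2])
S=ctrl.capture("side");T=ctrl.capture("top")
b=S[170:260,310:410];a=T[150:250,250:360]
cv2.imwrite("pics/p1.png",np.hstack([cv2.resize(a,(330,300),interpolation=cv2.INTER_CUBIC),cv2.resize(b,(333,300),interpolation=cv2.INTER_CUBIC)]) if 0 else np.hstack([cv2.resize(a,(300,500),interpolation=cv2.INTER_CUBIC),cv2.resize(b,(500,500),interpolation=cv2.INTER_CUBIC)]))
f=lambda P:((P-[310,170])*[5,500/90]+[300,0]).round(0)
u=np.array([-np.sin(p[2]),np.cos(p[2]),0]);w=np.array([np.cos(p[2]),np.sin(p[2]),0]);C=np.array([.5942,-.1448,.0555]);t=np.array(ctrl.get_obs()["tcp_pos"])
print("tcp",t,"tcp,bat -end",f(proj("side",[t,t-u*.025,t+u*.025])))
print("cheek tops -y: -x,+x",f(proj("side",[C-u*.021-w*.015+[0,0,.0015],C-u*.021+w*.015+[0,0,.0015]])),"+y",f(proj("side",[C+u*.021-w*.015+[0,0,.0015],C+u*.021+w*.015+[0,0,.0015]])), "slideface",f(proj("side",[C-u*.047])))
E
```

```text
t 10.9 shift [-0.14  0.26  2.88] turn -0.003 q6 -0.25 tilt [-0.01   0.004 -1.   ]
tcp [ 0.59418422 -0.14937694  0.09070296] tcp,bat -end [[530. 148.]
 [556. 172.]
 [506. 124.]]
cheek tops -y: -x,+x [[504. 268.]
 [583. 258.]] +y [[464. 225.]
 [540. 215.]] slideface [[570. 295.]]
```

View pics/p1.png

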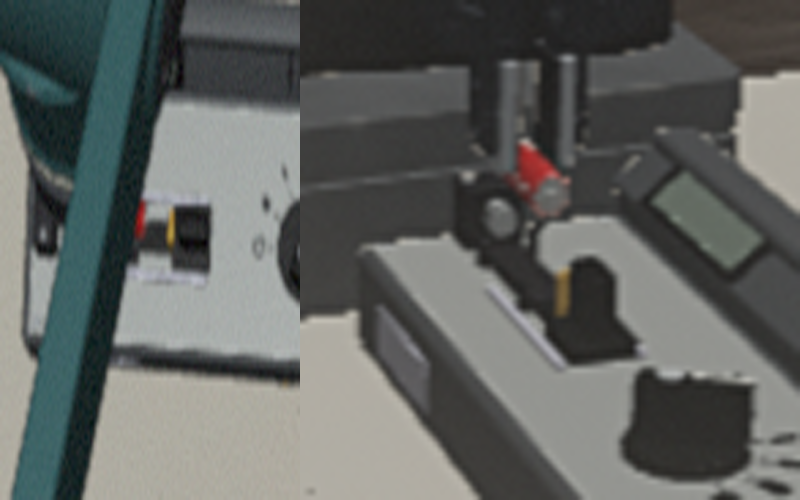

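The side crop shows the battery over the cradle, with its plus end at (550,196) facing the slide. The spring disc at (500,215) and the brass face at (562,292) agree with my model. Now I lower it.

>>> jog_arm(grip=[225,225,225,225,225,225], xyz=[[0,0.05,0.8],[0,0,0.8],[0,0,0.8],[0,0,0.7],[0,0,0],[0,0,0]], delta_rot=[[0,0,0],[0,0,0],[0,0,0],[0,0,0],[0,0,0],[0,0,0]])

```text
t: 11.5
tcp_pos: [0.5952, -0.1497, 0.0605]
ee_rot: [0.736, 0.677, -0.0, -0.001]
force: [0.4, 0.1, 0.6]
grip_width: 0.0139
grip_force: 29.6
```

>>> jog_arm(grip=[225,225,225,225], xyz=[[0,0,0.2],[0,0,0.15],[0,0,0],[0,0,0]], delta_rot=[[0,0,0],[0,0,0],[0,0,0],[0,0,0]])

```text
t: 11.83
tcp_pos: [0.5958, -0.1498, 0.058]
ee_rot: [0.736, 0.677, 0.0, 0.0]
force: [0.5, -0.5, -0.6]
grip_width: 0.0134
grip_force: 29.6
```

>>> jog_arm(grip=[225,225,225,225], xyz=[[0,0,0.15],[0,0,0.15],[0,0,0],[0,0,0]], delta_rot=[[0,0,0],[0,0,0],[0,0,0],[0,0,0]])

```text
t: 12.17
tcp_pos: [0.5961, -0.1499, 0.0576]
ee_rot: [0.736, 0.677, 0.0, 0.001]
force: [-3.6, 0.8, 8.8]
grip_width: 0.0136
grip_force: 30.5
```

Contact is at z 0.0576, where I expected the plinth. I release and lift.

>>> jog_arm(grip=[205,190,170,160,160,150,140,140,140], xyz=[[0,0,-0.2],[0,0,0],[0,0,0],[0,0,0],[0,0,-2],[0,0,-3],[0,0,-3],[0,0,0],[0,0,0]], delta_rot=[[0,0,0],[0,0,0],[0,0,0],[0,0,0],[0,0,0],[0,0,0],[0,0,0],[0,0,0],[0,0,0]])

```text
t: 12.92
tcp_pos: [0.5973, -0.1503, 0.1396]
ee_rot: [0.736, 0.677, 0.001, 0.003]
force: [0.1, -0.1, -1.0]
grip_width: 0.0384
grip_force: 0.0
```

```bash
python3 - <<'E'
from h import *
p=np.load("p.npy");u=np.array([-np.sin(p[2]),np.cos(p[2]),0]);w=np.array([np.cos(p[2]),np.sin(p[2]),0]);C=np.array([.5950,-.1448,.0555])
S=ctrl.capture("side");cv2.imwrite("pics/s3.png",S)
h=cv2.cvtColor(S,cv2.COLOR_BGR2HSV);m=((h[...,0]<8)|(h[...,0]>172))&(h[...,1]>130)&(h[...,2]>60);m[:, :320]=0;m[:,420:]=0;m[:160]=0;m[250:]=0
ys,xs=np.nonzero(m);print(len(xs),xs.min(),xs.max(),ys.min(),ys.max(),xs.mean(),ys.mean())
for d in(0,-.005,-.01):print(d,proj("side",[C+u*(d-.025),C+u*(d-.025)+[0,0,.0075],C+u*(d+.01)+[0,0,.0075]]).round(1).tolist())
# slide grip now from top image: TCP goal
G=p[:2]+ (w*-.022+u*-.0014)[:2]; print(G)
go(G[0],G[1],.105,p[2])
E
```

```text
43 353 362 211 218 357.16279069767444 214.46511627906978
0 [[359.9, 218.8], [360.0, 214.8], [353.1, 208.4]]
-0.005 [[360.9, 219.7], [361.0, 215.8], [354.0, 209.3]]
-0.01 [[361.9, 220.7], [362.1, 216.8], [355.0, 210.2]]
[ 0.588638   -0.21193068]
t 12.97 shift [-6.24 -0.22  3.23] turn -0.001 q6 -0.25 tilt [ 0.001 -0.    -1.   ]
```

>>> jog_arm(grip=[140,140,140,140,140,140,140,140], xyz=[[-2.1,-0.1,0],[-2.1,0,0],[-2.05,0,0],[0,0,0],[0,0,3],[0,0,3],[0,0,2],[0,0,0]], delta_rot=[[0,0,0],[0,0,0],[0,0,0],[0,0,0],[0,0,0],[0,0,0],[0,0,0],[0,0,0]])

```text
t: 13.63
tcp_pos: [0.5847, -0.2093, 0.0485]
ee_rot: [0.736, 0.677, -0.003, -0.007]
force: [-0.2, 0.4, -0.9]
grip_width: 0.0385
grip_force: 0.0
```

>>> jog_arm(grip=[170,195,210,225,235,235,235], xyz=[[0,0,0],[0,0,0],[0,0,0],[0,0,0],[0,0,0],[0,0,0],[0,0,0]], delta_rot=[[0,0,0],[0,0,0],[0,0,0],[0,0,0],[0,0,0],[0,0,0],[0,0,0]])

```text
t: 14.22
tcp_pos: [0.5905, -0.2124, 0.0591]
ee_rot: [0.736, 0.677, 0.001, 0.002]
force: [-1.5, 0.6, 6.0]
grip_width: 0.0114
grip_force: 30.3
```

>>> jog_arm(grip=[235,235,235,235,235,235,235,235,235,235], xyz=[[0.25,0,0],[0.25,0,0],[0.25,0,0],[0.25,0,0],[0.25,0,0],[0.25,0,0],[0.25,0,0],[0.25,0,0],[0,0,0],[0,0,0]], delta_rot=[[0,0,0],[0,0,0],[0,0,0],[0,0,0],[0,0,0],[0,0,0],[0,0,0],[0,0,0],[0,0,0],[0,0,0]])

```text
t: 15.05
tcp_pos: [0.592, -0.1933, 0.0591]
ee_rot: [0.736, 0.677, 0.0, 0.002]
force: [-2.8, -1.7, 6.2]
grip_width: 0.011
grip_force: 30.3
```

>>> jog_arm(grip=[235,235,235,235,235,235], xyz=[[0.2,0,0],[0.2,0,0],[0.2,0,0],[0,0,0],[0,0,0],[0,0,0]], delta_rot=[[0,0,0],[0,0,0],[0,0,0],[0,0,0],[0,0,0],[0,0,0]])

```text
t: 15.55
tcp_pos: [0.5925, -0.1879, 0.0591]
ee_rot: [0.736, 0.677, -0.0, 0.002]
force: [-2.3, -3.4, 5.5]
grip_width: 0.0107
grip_force: 30.3
```

>>> jog_arm(grip=[235,235,235,235,235], xyz=[[0.15,0,0],[0.15,0,0],[0,0,0],[0,0,0],[0,0,0]], delta_rot=[[0,0,0],[0,0,0],[0,0,0],[0,0,0],[0,0,0]])

```text
t: 15.97
tcp_pos: [0.5925, -0.1878, 0.0593]
ee_rot: [0.737, 0.676, -0.002, 0.004]
force: [-2.0, -8.3, 4.6]
grip_width: 0.0111
grip_force: 30.2
```

>>> jog_arm(grip=[235,235,235,235,235], xyz=[[0.2,0,0],[0.2,0,0],[0,0,0],[0,0,0],[0,0,0]], delta_rot=[[0,0,0],[0,0,0],[0,0,0],[0,0,0],[0,0,0]])

```text
t: 16.38
tcp_pos: [0.5925, -0.1876, 0.0594]
ee_rot: [0.737, 0.676, -0.004, 0.007]
force: [-2.8, -16.7, 3.2]
grip_width: 0.011
grip_force: 30.0
```

>>> jog_arm(grip=[235,235,235,235,235], xyz=[[0.2,0,0],[0.2,0,0],[0,0,0],[0,0,0],[0,0,0]], delta_rot=[[0,0,0],[0,0,0],[0,0,0],[0,0,0],[0,0,0]])

```text
t: 16.8
tcp_pos: [0.5925, -0.1874, 0.0595]
ee_rot: [0.737, 0.675, -0.007, 0.009]
force: [-3.6, -25.6, 2.1]
grip_width: 0.0116
grip_force: 29.9
```

>>> jog_arm(grip=[235,235,235,235,210,190,170,150], xyz=[[-0.4,0,0],[-0.4,0,0],[0,0,0],[0,0,0],[0,0,0],[0,0,0],[0,0,0],[0,0,0]], delta_rot=[[0,0,0],[0,0,0],[0,0,0],[0,0,0],[0,0,0],[0,0,0],[0,0,0],[0,0,0]])

```text
t: 17.47
tcp_pos: [0.5918, -0.1825, 0.0563]
ee_rot: [0.736, 0.677, 0.0, -0.0]
force: [0.1, 1.0, -0.0]
grip_width: 0.035
grip_force: 0.0
```

>>> jog_arm(grip=[150,150,150,150,150,150,150,150,150,150], xyz=[[0,0,-3],[0,0,-3],[0,0,-4],[0,-4,-2],[0,-4,0],[0,-4,0],[0,-4,0],[0,-4,0],[0,0,0],[0,0,0]], delta_rot=[[0,0,0],[0,0,0],[0,0,0],[0,0,0],[0,0,0],[0,0,0],[0,0,0],[0,0,0],[0,0,0],[0,0,0]])

```text
t: 18.3
tcp_pos: [0.3939, -0.1658, 0.1752]
ee_rot: [0.736, 0.677, 0.0, 0.0]
force: [0.1, 0.2, 0.5]
grip_width: 0.0351
grip_force: 0.0
```

```bash
python3 - <<'E'
from h import *
S=ctrl.capture("side");T=ctrl.capture("top")
b=S[170:260,320:420];a=T[150:230,250:400]
cv2.imwrite("pics/f.png",np.hstack([cv2.resize(a,(430,430),interpolation=cv2.INTER_CUBIC),cv2.resize(b,(370,430),interpolation=cv2.INTER_CUBIC)]))
E
```

```text
(no output)
```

View pics/f.png

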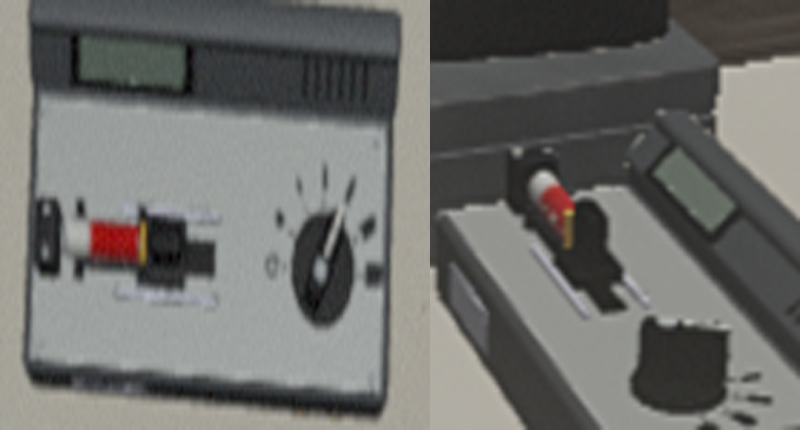

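The final picture shows the battery held between the spring, at its white minus end (75,240), and the brass slide face (143,243). The slide is home and the knob points at position 4, at (350,180). The arm is clear of everything.

```bash
python3 -c "
from station import ctrl
print(ctrl.hand_in())"
```

```text
the job is handed in; nothing more can be done
None
```

I handed the job in at about 18 s: the knob is on AA, the battery is in the cradle with its minus end on the spring, the slide is pushed to its stop and the arm is clear. I never reached for the padlock, spool or heel pads, but took no final picture of them; the hand-in returned no verdict.

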